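Hang the panel meter on the sloping stand

TASK

Hang the panel meter on the sloping display stand: pass the keyhole of its mounting plate over the screw head, lay the plate flat against the panel, and slide it down so that the screw sits home at the top of the slot, then let go. The screw has been clamped somewhere along the middle of the panel, so look or feel for it. Do not disturb the solder spool, the tape roll or the battery.

Things in the scene. Friction and masses are not known exactly. Their poses are not given: they have to be found in the camera images.
- meter (a point): Centre of the black panel meter body, a box 52 (x) by 62 (y) by 22 mm high, face bulging to 29 mm, fixed on the aluminium mounting plate; 15 mm above the plate's underside. x points along the plate to its keyhole end, z out through the meter's face. Starts lying on the desk, plate down. Take the meter across either pair of sides, fingertips just above the plate. The unit weighs 0.2 to 0.4 kg.
- keyhole (a point): Underside of the 4 mm thick, 70 mm wide mounting plate, axes as meter: centre of the keyhole's round opening, 20 mm across, 58 mm in +x from the meter's centre. The plate reaches from 89 mm behind this point to 29 mm beyond it. A 9 mm wide slot runs from the opening in +x and ends 18.5 mm from this point.
- slot_end (a point): Point on the underside of the plate, axes as meter, 16 mm in +x from keyhole and 74 mm from the meter's centre: where the screw's axis lies when the plate hangs home.
- panel: Smooth, slippery panel of the fixed stand, sloping 40 degrees from horizontal, 110 mm wide (y), 185 mm along the slope. Origin on its face, on the centre line, 140 mm from its lower edge. x points up the slope, z square out of the face, y across. Home, the plate lies flat on the face with its x along this x (keyhole end up). Left free here the plate slides down by its own weight.
- track (a point): Middle of the screw's track, 10.5 mm out of the panel's face (level with the top of the screw head), above the panel's origin, axes as panel. The screw stands square on the face at y = 0, clamped anywhere from 15 mm below to 15 mm above this point along the slope; where is not given. Shank 5 mm thick; head 12 mm across, its underside 6.5 mm off the face. It is firm under a gentle push.
- spool: Bystander: grey solder spool, 56 mm across, 38 mm high, standing on the desk; origin under its centre.
- tape: Bystander: roll of black tape, 62 mm across, 19 mm high, lying on the desk; origin under its centre.
- battery: Bystander: blue block battery, 26 x 49 x 17 mm, lying on the desk; origin under its centre.

How it is judged:
By the outcome, as a careful person would: the job done as asked, in the order asked, and still so for the second after the job is handed in, with the robot touching nothing.
It also fails if it takes over 42 s, if anything falls off the work surface, if the arm or the gripper's body presses on something with over 40 N, if the wrist force passes 120 N, or if a joint passes its speed limit or range.

ROBOT

A 6-joint arm with a two-finger parallel gripper is mounted at the origin on a cart in front of the work surface, level with it; the furniture and walls round the work are solid. World frame = base frame: x ahead of the robot, y to its left, z up, the work surface at z = 0. Lengths are in m, angles in rad, forces in N, time in s.
With the tool pointing down it reaches from about 0.325 to 0.9 m from the base axis. Payload 6.1 kg.
Tool frame: the origin (TCP) lies midway between the tips of the shut fingers; the grasp point (between the pads) lies 19 mm behind it (robot.grip_depth is the distance from the TCP to the grasp point, in m); z points along the fingers, x is the direction in which the jaws open and shut, and the axes are right-handed (so a half turn about z gives the same grasp; the last joint's range is limited). The gripper opens to 87 mm and grips with 3 to 60 N. Pads are 19 mm wide; open, the fingers measure 117 mm over their backs; the gripper's body (75 mm by 190 mm) begins 51 mm behind the grasp point.
Start: joints at [-1.256, 0.22, 1.526, -0, 1.395, -0.126], TCP at [0.267, -0.565, 0.223] pointing down, gripper open.
Joint ranges: [-2.98, 2.98], [-0.91, 2.08], [0.09, 2.57], [-1.24, 4.39], [0.2, 2.65], [-2.68, 2.68]. Speed limits (rad/s): [2.57, 2.57, 3.01, 3.14, 3.14, 3.14].

INTERFACE

Orientations are given as a unit quaternion [x, y, z, w].
In Python, from cell import status, imaging, robot gives the robot as it stands.
- The arm moves only by the shell command python3 -m pendant 'ROWS'. ROWS is JSON, a list of rows, each a list of 7 numbers: the shift along the tool's x, y, z in mm, then the turn, a rotation vector about the tool's x, y, z in rad, then the closure, from 0 (fully open) to 1 (shut). A call has 1 to 10 rows; each row shifts and turns the commanded pose from where the row before left it, along the tool's axes as they then stand; what a row does not reach is not made up. A row lasts 1/10 s, in which the tool goes at most 50 mm and 8.59 degrees, less where a joint would pass 70% of its speed; a pose out of reach is approached as far as the arm can. A call with a gripper value outside its range is refused whole. The fingers move at their own pace and stop on an object; the grip force is fixed at half the most. Time passes only in rows, so rows that do not move let the fingers close. It gives the time, the measured TCP pose, the force and the opening at its end, in the units of the state.
- status.read_state(): the state, without advancing time (a new reading comes with each control period).
- imaging.snapshot(name): name is "side" or "top" or "wrist"; returns a dict with "pixels" (420x560x3 uint8, red, green, blue), "fx", "fy", "cx", "cy" (pixels), "rvec" (rotation vector, rad) and "tvec" (3), from world to camera coordinates, as OpenCV has them; the wrist camera has in their place "T_tool_cam" (4x4, takes a point from camera to tool coordinates, whose origin is the TCP and whose axes are the tool frame's). Camera axes: x right, y down, z forward; pixel columns grow to the right and rows downward; lengths in m; the calibration is good to about 2 mm. A picture is of the moment at which its call begins: read the wrist's pose just before it. There is no depth.
- robot.hand_in(): hands the job in, once; it reports no verdict.
Trained networks look in a picture, given as the dict that the camera call returned (one of the last four; its "shot" number tells which), for a name from the list of things; names that differ only in an ending like _2 or _b are one class to them, and where a whole thing is asked for, a point or a joint stands for the part that bears it (a point fixed in the world has none). Each returns a list of dicts, best first, with "p" (0 to 1); they miss things now and then, are a little off and sometimes report something else, mostly with a low value. They report only what shows in the picture. A call takes as long as a camera call.
- imaging.spot_in(picture, label): "centre" ([row, column] in pixels, amid what is visible of it).
- imaging.cut_out(picture, label): "mask" (420x560 bool, what is visible of it) and "centre" ([row, column] in pixels, amid what is visible of it).
The state is a dict: "time": time; "qpos": joint angles; "dq": joint speeds; "joint_torque": joint torques, N m; "tool_pos": TCP position; "ee_rot": TCP orientation; "force": force on the tool from outside, world axes, zero at the start; "ft_torque": the same for the moment, N m; "gripper_width": opening from 0.0 (shut) to 1.0 (fully open).
Only numpy, scipy, OpenCV 4.12 (cv2) and the standard library are available. Lean on these libraries where they do the work, as an engineer would, in place of code of your own. Each camera call takes 0.05 s, during which the arm holds its last target.

## Working session

There is one attempt and no reset: what is moved stays moved. The work goes in short steps, Python scripts to look and compute and a shell command to move; the robot and the scene stay as the last step left them, time stands still between calls to the robot, and variables do not carry over. Pictures are saved under pics/ and viewed, and the job is handed in when it is done.

```bash
ls; mkdir -p pics; cat > h.py <<'E'
import numpy as np, cv2
from cell import status, imaging, robot
from scipy.spatial.transform import Rotation as R
def snap(n,f):
    s=status.read_state(); p=imaging.snapshot(n); cv2.imwrite('pics/'+f+'.png',p['pixels'][:,:,::-1]); p['state']=s
    return p
def cam(p):
    K=np.array([[p['fx'],0,p['cx']],[0,p['fy'],p['cy']],[0,0,1.]])
    if 'rvec' in p:
        Rm=cv2.Rodrigues(np.array(p['rvec'],float))[0]; t=np.array(p['tvec'],float).ravel()
    else:
        s=p['state']; T=np.eye(4); T[:3,:3]=R.from_quat(s['ee_rot']).as_matrix(); T[:3,3]=s['tool_pos']
        T=np.linalg.inv(T@np.array(p['T_tool_cam'])); Rm=T[:3,:3]; t=T[:3,3]
    return K,Rm,t
def proj(p,X):
    K,Rm,t=cam(p); q=(K@(Rm@np.atleast_2d(X).T+t[:,None])).T; return q[:,:2]/q[:,2:]  # u,v
def ray(p,uv):
    K,Rm,t=cam(p); d=Rm.T@np.linalg.inv(K)@np.array([uv[0],uv[1],1.]); return -Rm.T@t,d/np.linalg.norm(d)
def onz(p,uv,z):
    o,d=ray(p,uv); return o+d*(z-o[2])/d[2]
E
python3 - <<'E'
from h import *
print(status.read_state())
ps={}
for n in ['side','top','wrist']:
    p=snap(n,n+'0'); ps[n]=p
    K,Rm,t=cam(p); print(n,'C',(-Rm.T@t).round(3),'dir',Rm[2].round(3),K[0,0])
    for l in ['meter','keyhole','panel','spool','tape','battery']:
        try: r=imaging.spot_in(p,l)
        except Exception as e: r=str(e)
        print(l,[(np.round(x['centre']).tolist(),round(x['p'],2)) for x in r][:3] if not isinstance(r,str) else r)
E
```

```text
pics
{'time': 0.0, 'qpos': array([-1.25610020e+00,  2.21220898e-01,  1.52762652e+00, -9.11538965e-06,
        1.39471382e+00, -1.26116908e-01]), 'dq': array([ 1.24692277e-03,  7.37178146e-04, -8.55739789e-04,  1.22821558e-05,
        6.68613546e-04,  7.80966753e-04]), 'joint_torque': array([-4.90801740e-04, -4.94611752e+01, -3.87380290e+01,  6.96199690e-02,
        5.70306822e-02, -1.60445097e-04]), 'tool_pos': array([ 0.26645833, -0.56465337,  0.22143236]), 'ee_rot': array([ 8.44593094e-01, -5.35407823e-01, -7.61293937e-04, -6.23921025e-04]), 'force': array([-0.55832327, -0.69350654,  0.10044451]), 'ft_torque': array([ 0.0184713 , -0.01663246,  0.04290018]), 'gripper_width': 1.0006653145189757}
side C [0.087 0.985 0.753] dir [ 0.338 -0.785 -0.519] 461.0755093640021
meter [([277.0, 265.0], 0.65)]
keyhole [([276.0, 265.0], 0.86)]
panel [([162.0, 310.0], 0.6)]
spool [([235.0, 301.0], 0.85), ([278.0, 266.0], 0.69)]
tape [([222.0, 313.0], 0.49)]
battery [([336.0, 240.0], 0.75)]
top C [0.205 0.006 1.419] dir [ 0.209 -0.014 -0.978] 411.41492916044604
meter [([231.0, 227.0], 0.81)]
keyhole []
panel [([193.0, 383.0], 0.83)]
spool [([235.0, 276.0], 0.68)]
tape [([230.0, 309.0], 0.67)]
battery [([243.0, 164.0], 0.69), ([229.0, 226.0], 0.6)]
wrist C [ 0.341 -0.53   0.385] dir [-0.27  -0.128 -0.954] 346.0157058102194
meter []
keyhole []
panel []
spool []
tape []
battery []
```

View pics/side0.png

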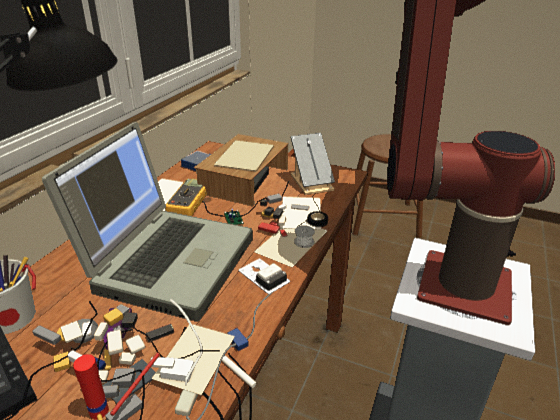

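View pics/top0.png

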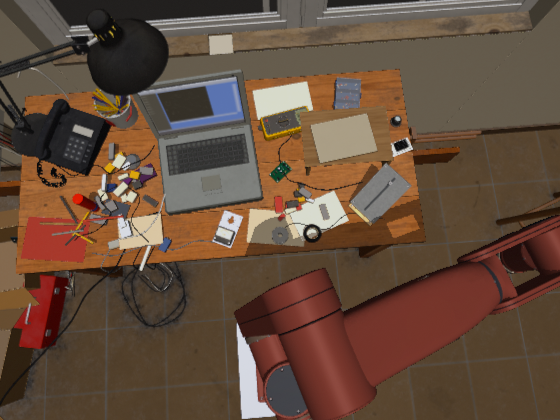

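```bash
python3 - <<'E'
import cv2
s=cv2.imread('pics/side0.png'); t=cv2.imread('pics/top0.png')
a=cv2.resize(t[205:255,200:260],None,fx=8,fy=8,interpolation=cv2.INTER_CUBIC)
b=cv2.resize(t[155:235,335:425],None,fx=6,fy=6,interpolation=cv2.INTER_CUBIC)
c=cv2.resize(s[250:300,230:300],None,fx=8,fy=8,interpolation=cv2.INTER_CUBIC)
d=cv2.resize(s[125:205,280:345],None,fx=6,fy=6,interpolation=cv2.INTER_CUBIC)
for n,i in zip('abcd',(a,b,c,d)): cv2.imwrite(f'pics/c0{n}.png',i)
E
```

```text
(no output)
```

View pics/c0a.png

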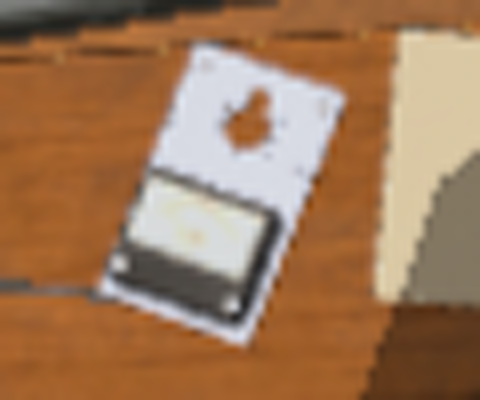

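View pics/c0b.png

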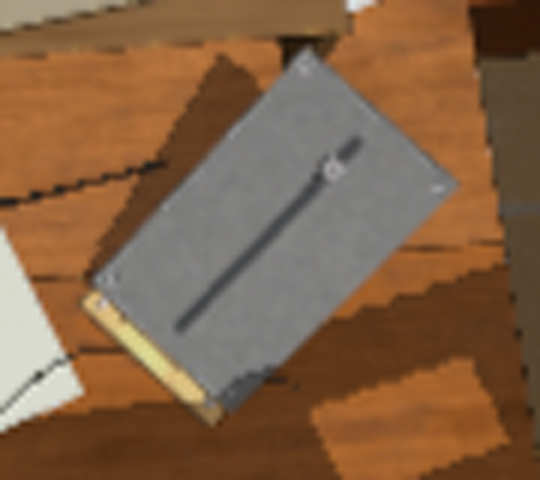

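View pics/c0c.png

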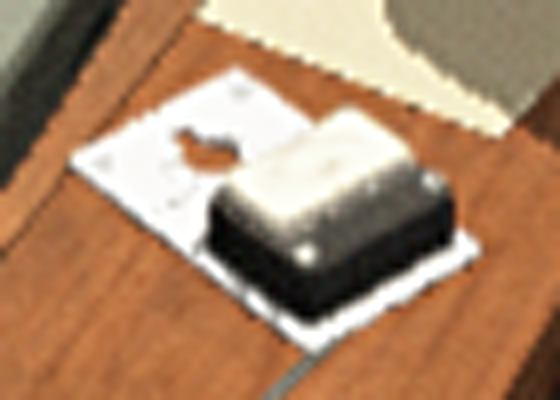

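View pics/c0d.png

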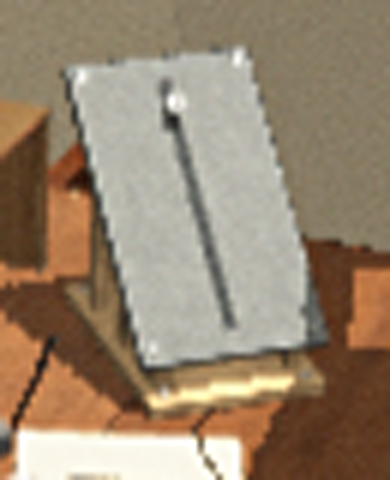

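```bash
cat > fit1.py <<'E'
from h import *
from scipy.optimize import least_squares
t=imaging.snapshot('top'); s=imaging.snapshot('side')
def px(c,f,off): return (np.array(c)+.5)/f-.5+np.array(off)
a=px([(198,42),(345,95),(250,345),(100,292)],8,(200,205))
c=px([(240,68),(480,250),(312,350),(70,158)],8,(230,250)) 
# plate corners in meter-xy about keyhole: +29/-89, +-35
P=np.array([[29,35,4],[29,-35,4],[-89,-35,4],[-89,35,4]])/1000
def T(v,Q):
    cs,sn=np.cos(v[2]),np.sin(v[2]); return np.c_[v[0]+cs*Q[:,0]-sn*Q[:,1], v[1]+sn*Q[:,0]+cs*Q[:,1], Q[:,2]]
fa=lambda v: (proj(t,T(v,P))-a).ravel()
# side: order in c: (240,68) far-right corner(+29,-35), (480,250) (-89,-35), (312,350) (-89,35), (70,158)(29,35)
fc=lambda v:(proj(s,T(v,P[[1,2,3,0]]))-c).ravel()
g=onz(t,a.mean(0),0.004); print(g)
for nm,f in (('top',fa),('side',fc),('both',lambda v:np.r_[fa(v),fc(v)])):
    r=least_squares(f,[g[0],g[1],-0.4]); print(nm,r.x.round(4),np.degrees(r.x[2]).round(1),np.abs(r.fun).max().round(2))
kx=r.x
print('meter',T(kx,np.array([[-.058,0,0.015]])))
b=px([(308,48),(458,185),(92,285)],6,(335,155)); d=px([(68,68),(240,50),(140,368)],6,(280,125))
sb=px([(333,170)],6,(335,155)); sd=px([(176,102)],6,(280,125))
Q=np.array([[45,55,0],[45,-55,0],[-140,55,0]])/1000
def TP(v,Q): 
    M=(R.from_euler('z',v[3])*R.from_euler('y',-np.radians(40))).as_matrix(); return Q@M.T+v[:3]
ft=lambda v:(proj(t,TP(v,Q))-b).ravel(); fs=lambda v:(proj(s,TP(v,Q))-d).ravel()
r=least_squares(lambda v:np.r_[ft(v),fs(v)],[.6,-.3,.15,-.7]); print('panel',r.x.round(4),np.degrees(r.x[3]),r.fun.round(2))
v=r.x
f=lambda w:np.r_[(proj(t,TP(v,np.array([[w[0],w[1],.0105]])))-sb).ravel(),(proj(s,TP(v,np.array([[w[0],w[1],.0105]])))-sd).ravel()]
r=least_squares(f,[0,0]);print('screw',r.x.round(4),r.fun.round(2))
print('lower edge z',TP(v,np.array([[-.14,0,0]])),TP(v,np.array([[r.x[0],0,0.0105]])))
for l,(u,w) in dict(spool=(276,235),tape=(309,230),battery=(164,243)).items(): print(l,onz(t,(u,w),.02))
E
python3 fit1.py
```

```text
[0.46635069 0.17018317 0.004     ]
top [ 0.4942  0.1578 -0.4201] -24.1 0.16
side [ 0.4942  0.1592 -0.4416] -25.3 0.36
both [ 0.4944  0.1584 -0.433 ] -24.8 0.55
meter [[0.44175605 0.18276991 0.015     ]]
panel [ 0.5538 -0.3798  0.1155 -0.8567] -49.08253137341796 [-0.42 -0.03  0.29  0.01  0.03 -0.66 -0.71  0.16  0.84 -0.34  0.48  0.4 ]
screw [ 0.0097 -0.0008] [ 0.27 -0.37  0.11  0.49]
lower edge z [[ 0.4835805  -0.29878794  0.02550776]] [[ 0.55427151 -0.38034561  0.12977851]]
spool [0.42844856 0.00307871 0.02      ]
tape [ 0.43684948 -0.11162994  0.02      ]
battery [0.43108548 0.38775595 0.02      ]
```

```bash
cat > go.py <<'E'
from h import *
def rot_down(az): # tool x at az, z down
    x=np.array([np.cos(az),np.sin(az),0]); z=np.array([0,0,-1.]); return np.c_[x,np.cross(z,x),z]
def rot_panel(az):
    h=np.array([np.cos(az),np.sin(az),0]); s=np.radians(40)
    x=np.cos(s)*h+np.array([0,0,np.sin(s)]); z=np.sin(s)*h-np.array([0,0,np.cos(s)]); return np.c_[x,np.cross(z,x),z]
def delta(pos,M):
    s=status.read_state(); C=R.from_quat(s['ee_rot']).as_matrix()
    d=C.T@(np.array(pos)-s['tool_pos'])*1000; rv=R.from_matrix(C.T@M).as_rotvec()
    print('t %.2f'%s['time'],'shift(cur axes) mm',d.round(1),'after-rot axes',(M.T@(np.array(pos)-s['tool_pos'])*1000).round(1),'rotvec',rv.round(4),'deg',np.degrees(np.linalg.norm(rv)).round(1),'F',s['force'].round(1),'q',s['qpos'].round(2),'w',round(s['gripper_width'],3))
E
python3 -c "
from go import *
delta([.4418,.1828,.16],rot_down(np.radians(-24.8)))"
```

```text
t 1.15 shift(cur axes) mm [-601.8 -477.6   62.5] after-rot axes [-154.8 -752.5   62.5] rotvec [-0.      0.     -0.6971] deg 39.9 F [-0.1  0.   0.1] q [-1.26  0.22  1.53  0.    1.39 -0.13] w 0.999
```

```bash
python3 -m pendant '[[0,0,0,0,0,-0.14,0],[0,0,0,0,0,-0.14,0],[0,0,0,0,0,-0.14,0],[0,0,0,0,0,-0.14,0],[0,0,0,0,0,-0.137,0],[-10,-40,0,0,0,0,0],[-10,-40,0,0,0,0,0],[-10,-40,0,0,0,0,0],[-10,-40,0,0,0,0,0],[-10,-40,0,0,0,0,0]]'
python3 -c "
from go import *
delta([.4418,.1828,.16],rot_down(np.radians(-24.8)))"
```

```text
time: 2.15
tool_pos: [0.3053, -0.3612, 0.2226]
ee_rot: [0.977, -0.215, 0.0, 0.0]
force: [1.0, 0.2, 0.2]
gripper_width: 1.002
t 2.15 shift(cur axes) mm [-104.6 -551.    62.5] after-rot axes [-104.2 -551.1   62.6] rotvec [ 0.     -0.0003 -0.0005] deg 0.0 F [1.  0.2 0.2] q [-1.04 -0.15  1.91  0.    1.38 -0.6 ] w 1.002
```

```bash
python3 -m pendant '[[-8,-45,0,0,0,0,0],[-8,-45,0,0,0,0,0],[-8,-45,0,0,0,0,0],[-8,-45,0,0,0,0,0],[-8,-45,0,0,0,0,0],[-8,-45,0,0,0,0,0],[-8,-45,6,0,0,0,0],[-8,-45,10,0,0,0,0],[-8,-45,10,0,0,0,0],[-8,-45,10,0,0,0,0]]'
python3 -c "
from go import *
delta([.4418,.1828,.16],rot_down(np.radians(-24.8)))"
```

```text
time: 3.15
tool_pos: [0.4218, 0.0813, 0.1867]
ee_rot: [0.977, -0.215, 0.001, -0.0]
force: [0.7, -1.0, 1.2]
gripper_width: 0.999
t 3.15 shift(cur axes) mm [ -24.4 -100.5   26.8] after-rot axes [ -24.4 -100.5   26.7] rotvec [-0.0006 -0.0017  0.0001] deg 0.1 F [ 0.7 -1.   1.2] q [ 0.01 -0.24  2.05 -0.    1.33  0.44] w 0.999
```

```bash
python3 -m pendant '[[-12,-45,13,0,0,0,0],[-12,-45,13,0,0,0,0],[0,0,0,0,0,0,0],[0,0,0,0,0,0,0]]'
python3 - <<'E'
from go import *
delta([.4418,.1828,.16],rot_down(np.radians(-24.8)))
p=snap('wrist','w1')
q=imaging.cut_out(p,'meter'); print([(x['p'],x['centre']) for x in q]); print([(x['p'],x['centre']) for x in imaging.spot_in(p,'keyhole')])
print(proj(p,[[.4944,.1584,0],[.4418,.1828,.026]]))
E
```

```text
time: 3.55
tool_pos: [0.4368, 0.1719, 0.16]
ee_rot: [0.977, -0.213, -0.001, 0.0]
force: [0.1, -1.0, 0.4]
gripper_width: 0.999
t 3.55 shift(cur axes) mm [  0.1 -12.   -0. ] after-rot axes [  0. -12.  -0.] rotvec [0.0012 0.001  0.0029] deg 0.2 F [ 0.1 -1.   0.4] q [ 0.21 -0.1   1.98 -0.    1.26  0.64] w 0.999
[(0.72, [174.6, 320.8])]
[(0.7, [174.7, 317.3])]
[[351.79971842 176.92030025]
 [290.82295917 183.11512436]]
```

View pics/w1.png

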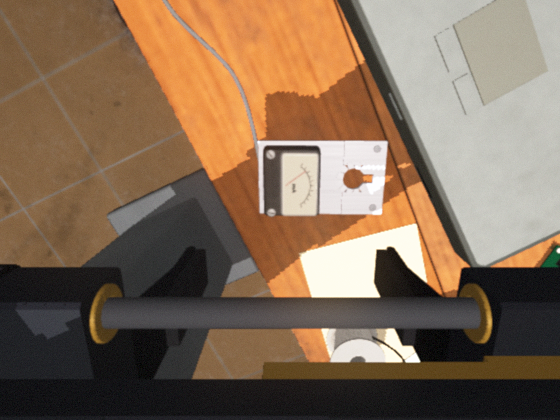

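```bash
python3 -c "
import cv2
i=cv2.imread('pics/w1.png')[130:225,250:400]; cv2.imwrite('pics/w1c.png',cv2.resize(i,None,fx=5,fy=5,interpolation=cv2.INTER_CUBIC))"
```

```text
(no output)
```

View pics/w1c.png

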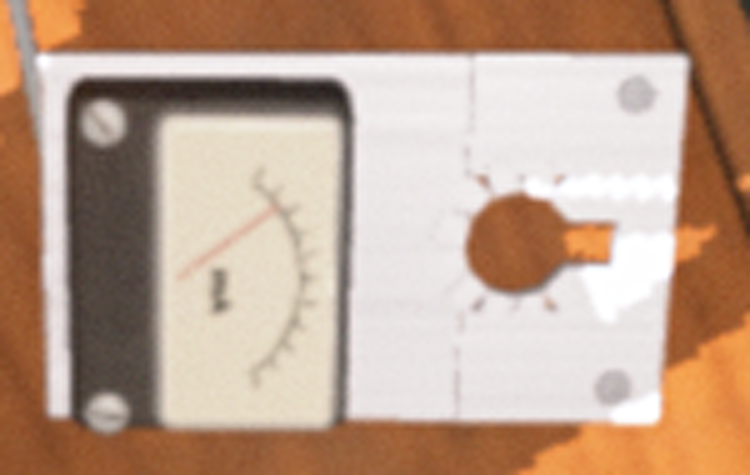

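```bash
python3 - <<'E'
from go import *
from scipy.optimize import least_squares
p=imaging.snapshot('wrist'); p['state']=status.read_state()
px=(np.array([(38,55),(690,57),(660,422),(48,420),(516,243)])+.5)/5-.5+np.array([250,130])
P=np.array([[-89,35,4],[29,35,4],[29,-35,4],[-89,-35,4],[0,0,3]])/1000
def T(v,Q):
    cs,sn=np.cos(v[2]),np.sin(v[2]); return np.c_[v[0]+cs*Q[:,0]-sn*Q[:,1], v[1]+sn*Q[:,0]+cs*Q[:,1], Q[:,2]]
r=least_squares(lambda v:(proj(p,T(v,P))-px).ravel(),[.494,.158,-.43]); v=r.x
print(v.round(4),np.degrees(v[2]),r.fun.round(2)); m=T(v,np.array([[-.058,0,0.007]]))[0]; print(m)
delta(m,rot_down(v[2]))
E
```

```text
[ 0.4962  0.1551 -0.4388] -25.142104384403137 [ 0.69  0.15 -0.61  0.04 -0.77 -0.3   0.54 -0.12  0.13  0.04]
[0.443718   0.17971174 0.007     ]
t 3.75 shift(cur axes) mm [  1.  -11.2 154.2] after-rot axes [  1.2 -11.3 154.2] rotvec [-0.0005 -0.0011  0.0039] deg 0.2 F [ 0.  -0.2 -0. ] q [ 0.2  -0.1   1.98 -0.    1.26  0.64] w 0.999
```

```bash
python3 -m pendant '[[1,-11,10,0,0,0,0],[0,0,35,0,0,0.004,0],[0,0,35,0,0,0,0],[0,0,30,0,0,0,0],[0,0,0,0,0,0,0]]'
python3 - <<'E'
from go import *
delta([.4437,.1797,.0065],rot_down(-.4388))
p=snap('wrist','w2')
E
```

```text
time: 4.25
tool_pos: [0.4396, 0.1786, 0.0471]
ee_rot: [0.976, -0.218, -0.003, 0.002]
force: [-1.6, 0.0, 0.0]
gripper_width: 1.0
t 4.25 shift(cur axes) mm [ 3.5 -2.9 40.6] after-rot axes [ 3.2 -2.7 40.6] rotvec [ 0.0047  0.0059 -0.0005] deg 0.4 F [-1.6  0.   0. ] q [ 0.22  0.08  2.05 -0.    1.03  0.66] w 1.0
```

View pics/w2.png

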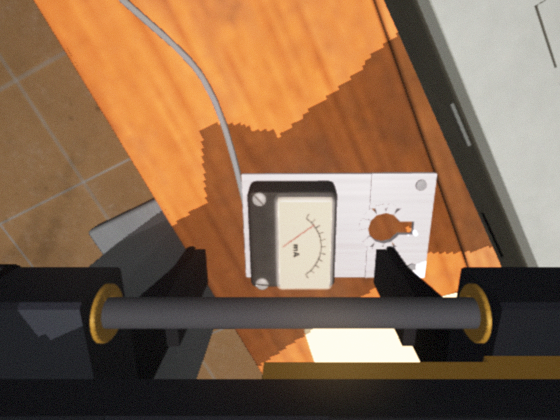

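```bash
python3 -m pendant '[[2,-1,15,0,0,0,0],[0,0,0,0,0,0,0],[0,0,0,0,0,0,0]]'
python3 - <<'E'
from go import *
delta([.4437,.1797,.0065],rot_down(-.4388))
E
```

```text
time: 4.6
tool_pos: [0.4463, 0.1806, 0.0374]
ee_rot: [0.976, -0.217, 0.001, -0.0]
force: [-0.5, -0.3, 0.7]
gripper_width: 1.003
t 4.60 shift(cur axes) mm [-2.1  1.9 30.8] after-rot axes [-2.   1.9 30.9] rotvec [-0.0013 -0.0017  0.001 ] deg 0.1 F [-0.5 -0.3  0.7] q [0.22 0.1  2.04 0.   1.   0.66] w 1.003
```

```bash
python3 -m pendant '[[-1,1,15,0,0,0,0],[-1,1,11,0,0,0,0],[0,0,0,0,0,0,0],[0,0,0,0,0,0,0]]'
python3 - <<'E'
from go import *
for i in range(3): delta([.4437,.1797,.0065],rot_down(-.4388))
p=snap('wrist','w3')
E
```

```text
time: 5.0
tool_pos: [0.4425, 0.1798, 0.0099]
ee_rot: [0.976, -0.217, -0.0, 0.0]
force: [-0.5, -0.4, 0.6]
gripper_width: 1.003
t 5.00 shift(cur axes) mm [ 1.1 -0.5  3.4] after-rot axes [ 1.1 -0.5  3.4] rotvec [0.     0.     0.0018] deg 0.1 F [-0.5 -0.4  0.6] q [0.22 0.15 2.06 0.   0.94 0.66] w 1.003
t 5.00 shift(cur axes) mm [ 1.1 -0.5  3.4] after-rot axes [ 1.1 -0.5  3.4] rotvec [0.     0.     0.0018] deg 0.1 F [-0.5 -0.4  0.6] q [0.22 0.15 2.06 0.   0.94 0.66] w 1.003
t 5.00 shift(cur axes) mm [ 1.1 -0.5  3.4] after-rot axes [ 1.1 -0.5  3.4] rotvec [0.     0.     0.0018] deg 0.1 F [-0.5 -0.4  0.6] q [0.22 0.15 2.06 0.   0.94 0.66] w 1.003
```

View pics/w3.png

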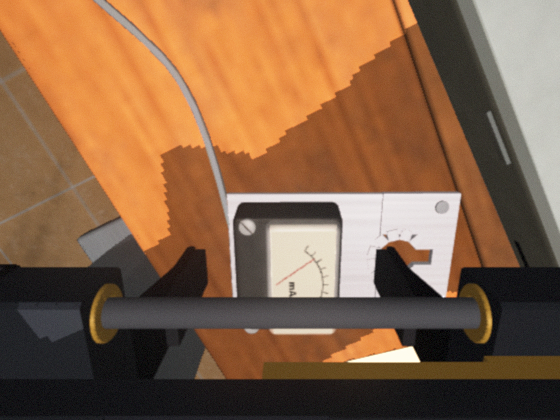

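```bash
python3 - <<'E'
from go import *
from scipy.optimize import least_squares
p=imaging.snapshot('wrist'); p['state']=s=status.read_state()
C=R.from_quat(s['ee_rot']).as_matrix()
print('TCP px',proj(p,[s['tool_pos']]))
px=np.array([(228,193),(460,193),(442,207),(342,205.)])
# plate corners, in tool coords: unknown dx,dy,yaw,h(depth of plate underside from tcp)
P=np.array([[-89+58,35,4],[29+58,35,4]])/1000
def f(v):
    c,sn=np.cos(v[2]),np.sin(v[2]); Q=np.c_[v[0]+c*P[:,0]-sn*P[:,1], -(v[1]+sn*P[:,0]+c*P[:,1]), np.full(2,v[3]-.004)]
    return (proj(p,Q@C.T+s['tool_pos'])-px[:2]).ravel()
r=least_squares(f,[0,0,0,.01]); print(r.x,r.fun)
E
python3 -m pendant '[[0.5,0,3,0,0,0,0],[0,0,0,0,0,0,0],[0,0,0,0,0,0,0]]'
```

```text
TCP px [[290.84164627 265.63297059]]
[-0.0009656   0.00208396 -0.00161265  0.01145369] [-2.84217094e-14 -1.13686838e-13 -2.84217094e-13  2.84217094e-14]
time: 5.4
tool_pos: [0.4429, 0.1795, 0.0066]
ee_rot: [0.976, -0.217, -0.0, 0.0]
force: [-0.1, 0.1, -0.2]
gripper_width: 1.004
```

Well centred (about 1–2 mm). Close the jaws.

```bash
python3 -m pendant '[[0,0,0,0,0,0,1],[0,0,0,0,0,0,1],[0,0,0,0,0,0,1],[0,0,0,0,0,0,1],[0,0,0,0,0,0,1],[0,0,0,0,0,0,1]]'; python3 -m pendant '[[0,0,-10,0,0,0,1],[0,0,-30,0,0,0,1],[0,0,-40,0,0,0,1],[0,0,-40,0,0,0,1],[0,0,-40,0,0,0,1],[0,0,-20,0,0,0,1],[0,0,0,0,0,0,1]]'
python3 - <<'E'
from go import *
p=snap('wrist','w4'); print(status.read_state()['gripper_width']*87)
M=rot_panel(np.radians(-49.1)); n=-M[:,2]; o=np.array([.5538,-.3798,.1155])
delta(o+M[:,0]*(.0097-.058)+n*.08,M)
print(o+M[:,0]*(.0097-.058)+n*.08)
E
```

```text
time: 6.0
tool_pos: [0.4426, 0.1796, 0.0065]
ee_rot: [0.976, -0.217, -0.0, -0.0]
force: [-1.2, 1.0, 1.3]
gripper_width: 0.599
time: 6.7
tool_pos: [0.4453, 0.18, 0.1908]
ee_rot: [0.976, -0.217, 0.004, -0.002]
force: [1.0, 0.4, -2.8]
gripper_width: 0.594
51.8244998467557
t 6.75 shift(cur axes) mm [255.6 424.4  42.1] after-rot axes [284.2 283.2 293.7] rotvec [-0.1491  0.6853  0.4017] deg 46.3 F [-0.2 -0.  -3.5] q [ 0.22 -0.11  1.94 -0.    1.31  0.66] w 0.596
[ 0.49590588 -0.3129652   0.14573691]
```

View pics/w4.png

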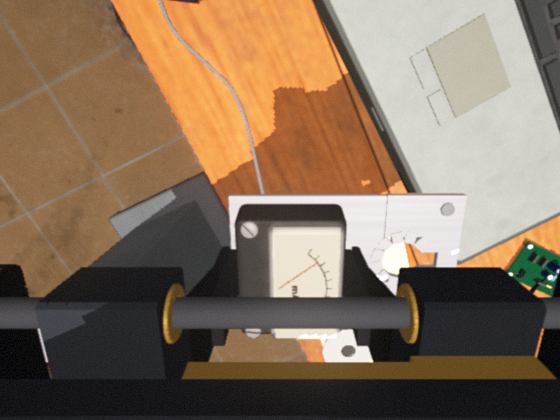

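```bash
python3 -m pendant '[[12,20,0,0,0,0,1],[22,36,0,0,0,0,1],[22,36,0,0,0,0,1],[22,36,0,0,0,0,1],[22,36,0,0,0,0,1],[22,36,0,0,0,0,1],[22,36,0,0,0,0,1],[22,36,0,0,0,0,1],[22,36,0,0,0,0,1],[22,36,0,0,0,0,1]]'; python3 -m pendant '[[22,36,0,0,0,0,1],[22,36,0,0,0,0,1],[0,0,0,-0.025,0.115,0.067,1],[0,0,0,-0.025,0.115,0.067,1],[0,0,0,-0.025,0.115,0.067,1],[0,0,0,-0.025,0.115,0.067,1],[0,0,0,-0.025,0.115,0.067,1],[0,0,0,-0.024,0.11,0.067,1],[0,0,0,0,0,0,1],[0,0,0,0,0,0,1]]'
python3 - <<'E'
from go import *
M=rot_panel(np.radians(-49.1)); n=-M[:,2]; o=np.array([.5538,-.3798,.1155])
delta(o+M[:,0]*(.0097-.058)+n*.08,M)
p=snap('wrist','w5');p=snap('top','t5');p=snap('side','s5')
E
```

```text
time: 7.75
tool_pos: [0.486, -0.2219, 0.1836]
ee_rot: [0.976, -0.217, -0.002, -0.001]
force: [-0.1, 0.1, -2.3]
gripper_width: 0.597
time: 8.75
tool_pos: [0.4956, -0.3042, 0.184]
ee_rot: [0.86, -0.387, 0.302, 0.141]
force: [0.3, -0.5, -2.0]
gripper_width: 0.593
t 8.75 shift(cur axes) mm [-18.8   5.3  34. ] after-rot axes [-19.3   5.5  33.7] rotvec [0.0016 0.0182 0.0116] deg 1.2 F [ 0.3 -0.5 -2. ] q [-0.59 -0.28  2.24 -0.33  0.54  0.49] w 0.593
```

View pics/w5.png

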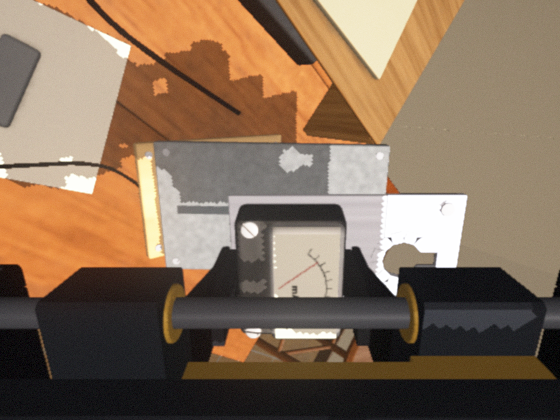

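View pics/s5.png

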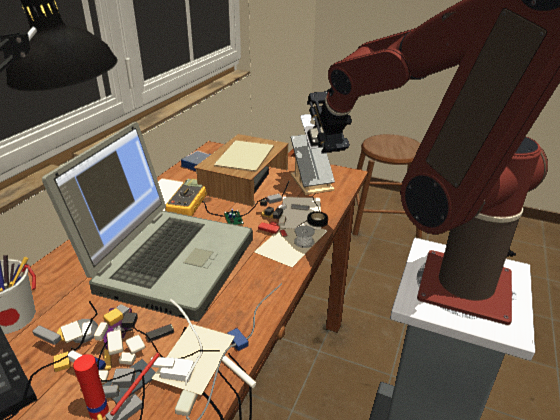

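```bash
python3 -c "
import cv2
i=cv2.imread('pics/w5.png')[130:290,130:480]; cv2.imwrite('pics/w5c.png',cv2.resize(i,None,fx=2.28,fy=2.28,interpolation=cv2.INTER_CUBIC))
i=cv2.imread('pics/t5.png')[150:230,340:430]; cv2.imwrite('pics/t5c.png',cv2.resize(i,None,fx=6,fy=6,interpolation=cv2.INTER_CUBIC))"
```

```text
(no output)
```

View pics/w5c.png

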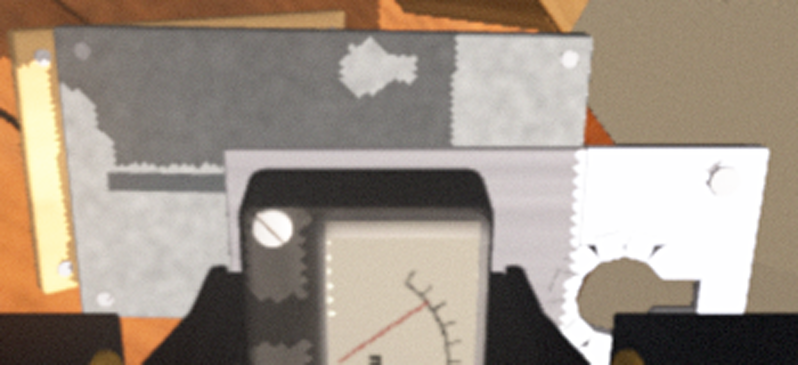

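View pics/t5c.png

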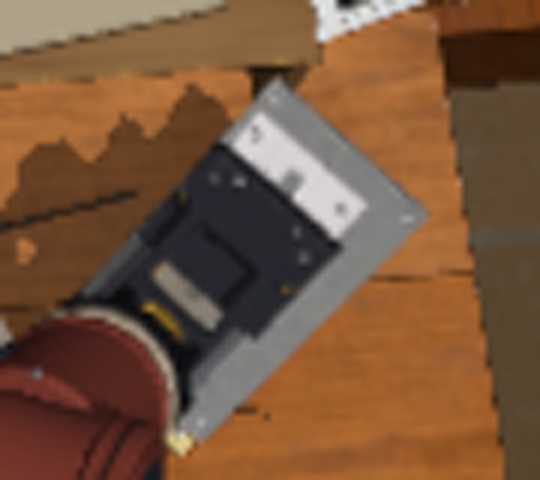

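```bash
cat > fit2.py <<'E'
from go import *
from scipy.optimize import least_squares
def px(c,f,off): return (np.array(c)+.5)/f-.5+np.array(off)
def fitpanel(p,uv,Q):
    def TP(v,Q): 
        M=(R.from_euler('z',v[3])*R.from_euler('y',-np.radians(40))).as_matrix(); return Q@M.T+v[:3]
    r=least_squares(lambda v:(proj(p,TP(v,Q))-uv).ravel(),[.5538,-.3798,.1155,-.857]); return r.x,r.fun
def fitplate(p,uv,P): # meter coords -> tool coords dx,dy,yaw,h fixed tilt 0
    s=p['state'];C=R.from_quat(s['ee_rot']).as_matrix()
    def f(v):
        c,sn=np.cos(v[2]),np.sin(v[2]); Q=np.c_[v[0]+c*P[:,0]-sn*P[:,1], -(v[1]+sn*P[:,0]+c*P[:,1]), v[3]-P[:,2]]
        return (proj(p,Q@C.T+s['tool_pos'])-uv).ravel()
    r=least_squares(f,[0,0,0,.006]); return r.x,r.fun
E
python3 - <<'E'
from fit2 import *
p=imaging.snapshot('wrist'); p['state']=status.read_state()
uv=px([(57,27),(592,36),(82,316)],2.28,(130,130))
v,f=fitpanel(p,uv,np.array([[-140,55,0],[45,55,0],[-140,-55,0]])/1000); print('panel',v.round(4),np.degrees(v[3]),f.round(2))
uv=px([(225,150),(768,148),(617,294)],2.28,(130,130))
g,f=fitplate(p,uv,np.array([[-31,35,4],[87,35,4],[58,0,3.]])/1000); print('plate in tool (x,y,yaw,h)',g.round(4),f.round(2))
delta([0,0,0],rot_panel(v[3]))
E
```

```text
panel [ 0.5542 -0.3825  0.1222 -0.8708] -49.89413409559316 [-0.67 -0.13  0.16  0.48  0.57 -0.4 ]
plate in tool (x,y,yaw,h) [0.0005 0.002  0.0019 0.0066] [-0.15 -0.02 -0.16  0.26  0.33 -0.25]
t 8.95 shift(cur axes) mm [-551.2  171.5 -207.6] after-rot axes [-545.4  183.1 -213. ] rotvec [-0.0072  0.0123  0.0183] deg 1.3 F [ 0.7  0.2 -2.3] q [-0.59 -0.28  2.23 -0.34  0.54  0.5 ] w 0.594
```

```bash
python3 - <<'E'
from fit2 import *
t=imaging.snapshot('top'); s=imaging.snapshot('side'); p=imaging.snapshot('wrist'); p['state']=status.read_state()
b=px([(308,48),(458,185),(92,285)],6,(335,155)); d=px([(68,68),(240,50),(140,368)],6,(280,125))
w=px([(57,27),(592,36),(82,316)],2.28,(130,130))
sb=px([(333,170)],6,(335,155)); sd=px([(176,102)],6,(280,125))
Q=np.array([[45,55,0],[45,-55,0],[-140,55,0]])/1000; Qw=np.array([[-140,55,0],[45,55,0],[-140,-55,0]])/1000
def TP(v,Q): 
    M=(R.from_euler('z',v[3])*R.from_euler('y',-np.radians(40))).as_matrix(); return Q@M.T+v[:3]
f=lambda v:np.r_[(proj(t,TP(v,Q))-b).ravel()*3,(proj(s,TP(v,Q))-d).ravel()*3,(proj(p,TP(v,Qw))-w).ravel(),
  3*(proj(t,TP(v,np.array([[v[4],0,.0105]])))-sb).ravel(),3*(proj(s,TP(v,np.array([[v[4],0,.0105]])))-sd).ravel()]
r=least_squares(f,[.5538,-.3798,.1155,-.857,.01]); print(r.x.round(4),np.degrees(r.x[3]),r.fun.round(1))
E
```

```text
[ 0.5542 -0.3815  0.1177 -0.8605  0.0071] -49.30409778627116 [ 0.9 -1.2  2.9 -0.7  1.6 -3.2 -1.8 -2.   3.  -3.3  1.3 -1.4 -3.6  0.
 -4.7 -1.4 -0.8 -1.7  0.6 -1.   0.5  1.2]
```

```bash
cat > tgt.py <<'E'
from go import *
import sys
O=np.array([.5542,-.3815,.1177]); M=rot_panel(np.radians(-49.5)); N=-M[:,2]; Y=-M[:,1]
def tgt(x,y,z): return O+M[:,0]*x+Y*y+N*z
def where():
    s=status.read_state(); d=M.T@(s['tool_pos']-O)*1000; return np.array([d[0],-d[1],-d[2]])
if __name__=='__main__':
    a=[float(k)/1000 for k in sys.argv[1:4]]; delta(tgt(*a),M); print('tcp in panel',where().round(1),'F panel',(np.array([M[:,0],Y,N])@status.read_state()['force']).round(1))
E
python3 tgt.py -50.5 -2 31.6
```

```text
t 9.10 shift(cur axes) mm [-21.7   7.4  82.5] after-rot axes [-22.6   7.5  82.2] rotvec [-0.0026  0.0123  0.0125] deg 1.0 F [ 0.8 -0.3 -2.7] q [-0.59 -0.28  2.24 -0.34  0.54  0.5 ] w 0.593
tcp in panel [-27.9   5.5 113.8] F panel [-1.2  0.4 -2.5]
```

```bash
python3 -m pendant '[[-11,4,15,-0.002,0.012,0.012,1],[-11,3,25,0,0,0,1],[0,0,25,0,0,0,1],[0,0,15,0,0,0,1],[0,0,0,0,0,0,1],[0,0,0,0,0,0,1]]'
python3 tgt.py -50.5 -2 31.6; python3 - <<'E'
from h import *
p=snap('wrist','w6'); p=snap('top','t6')
i=cv2.imread('pics/w6.png')[130:290,130:480]; cv2.imwrite('pics/w6c.png',cv2.resize(i,None,fx=2.28,fy=2.28,interpolation=cv2.INTER_CUBIC))
i=cv2.imread('pics/t6.png')[150:230,340:430]; cv2.imwrite('pics/t6c.png',cv2.resize(i,None,fx=6,fy=6,interpolation=cv2.INTER_CUBIC))
E
```

```text
time: 9.7
tool_pos: [0.5135, -0.3363, 0.1109]
ee_rot: [0.854, -0.393, 0.31, 0.143]
force: [-0.5, 0.8, -2.4]
gripper_width: 0.595
t 9.70 shift(cur axes) mm [0.5 0.4 2.3] after-rot axes [0.5 0.4 2.3] rotvec [-0.0004  0.0012  0.0007] deg 0.1 F [-0.5  0.8 -2.4] q [-0.62 -0.06  2.22 -0.49  0.33  0.65] w 0.595
tcp in panel [-51.   -1.6  33.9] F panel [-2.2  0.1 -1.3]
```

View pics/w6c.png

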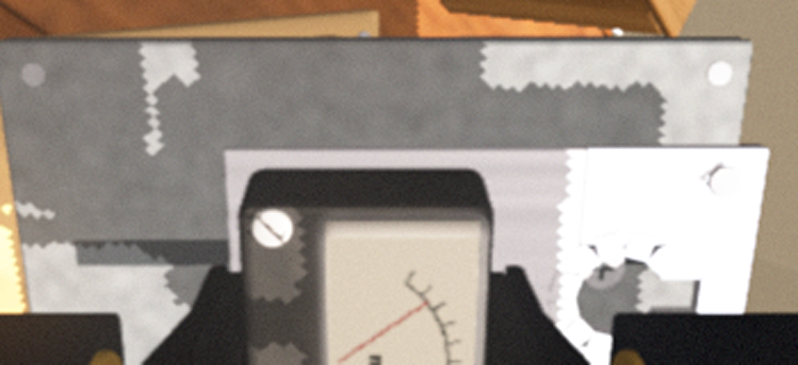

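View pics/t6c.png

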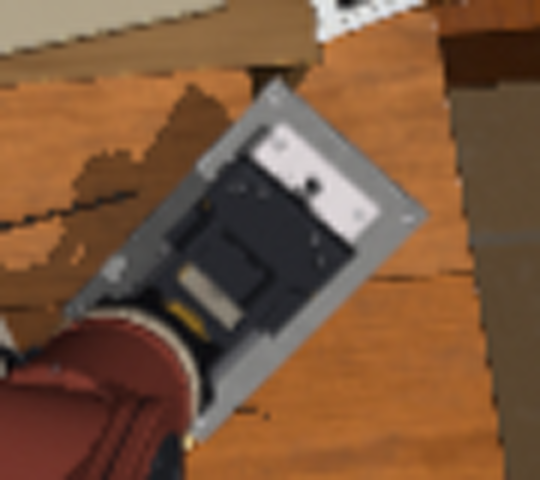

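```bash
python3 - <<'E'
from h import *
i=cv2.imread('pics/w6.png')[225:290,360:450]; cv2.imwrite('pics/w6d.png',cv2.resize(i,None,fx=8,fy=8,interpolation=cv2.INTER_CUBIC))
E
```

```text
(no output)
```

View pics/w6d.png

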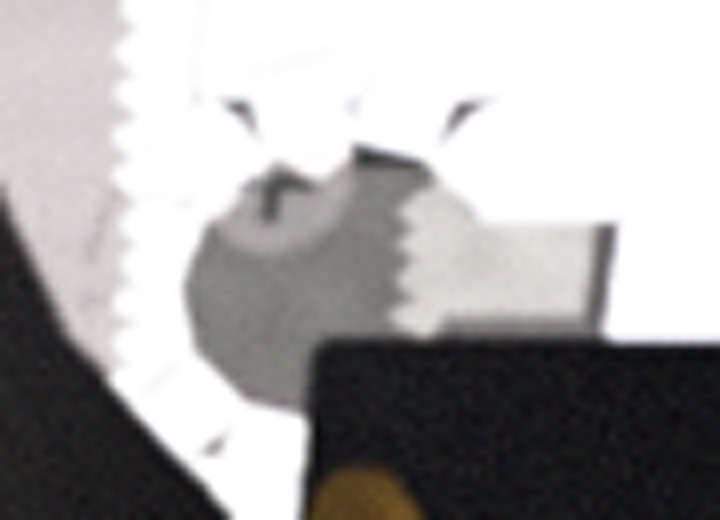

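```bash
python3 - <<'E'
from fit2 import *
from tgt import where
p=imaging.snapshot('wrist'); p['state']=s=status.read_state(); C=R.from_quat(s['ee_rot']).as_matrix()
arc=px([(217,224),(235,245),(275,258),(315,248),(345,215),(356,180)],8,(360,225))
hole=px([(275,165),(187,290),(200,350),(250,400),(300,412)],8,(360,225))
def circ(pts,rad,z,g):
    def f(v):
        a=np.linspace(0,2*np.pi,180); Q=np.c_[v[0]+rad*np.cos(a),v[1]+rad*np.sin(a),np.full(180,z)]
        q=proj(p,Q@C.T+s['tool_pos']); D=np.linalg.norm(q[None]-pts[:,None],axis=2)
        c=q.mean(0); 
        # signed radial
        k=D.argmin(1); return np.linalg.norm(pts-c,axis=1)-np.linalg.norm(q[k]-c,axis=1)
    r=least_squares(f,g,diff_step=1e-3,x_scale=.01); return r.x*1000,r.fun
print('hole',circ(hole,.010,.0066-.004,[.058,-.002]))
for z in (.018,.021,.0234,.026): 
    x,f=circ(arc,.006,z,[.058,-.01]); print(z,x.round(2),f.round(2))
for z in (.030,.0339,.037):
    uv=px([(750,40)],2.28,(130,130)); 
    K,Rm,t=cam(p); o,d=ray(p,uv[0]); o=C.T@(o-s['tool_pos']); d=C.T@d; q=o+d*(z-o[2])/d[2]; print('panel corner [45,55] tool',(q*1000).round(1))
    o,d=ray(p,px([(155,253)],2.28,(130,130))[0]); o=C.T@(o-s['tool_pos']); d=C.T@d; print('slot centre', ((o+d*(z-o[2])/d[2])*1000).round(1))
E
```

```text
hole (array([58.95746453, -1.72008943]), array([-0.36363263,  0.09655949,  0.19500627,  0.12697677, -0.55071734]))
0.018 [59.24 -2.43] [-0.97 -0.17  0.52  0.55 -0.28 -0.76]
0.021 [60.27 -0.96] [-0.91 -0.17  0.41  0.47 -0.29 -0.69]
0.0234 [61.11  0.21] [-0.82 -0.16  0.39  0.42 -0.35 -0.67]
0.026 [61.99  1.48] [-0.75 -0.15  0.34  0.38 -0.33 -0.56]
panel corner [45,55] tool [ 93.4 -56.9  30. ]
slot centre [-55.6  -1.1  30. ]
panel corner [45,55] tool [ 95.3 -56.4  33.9]
slot centre [-56.7   0.5  33.9]
panel corner [45,55] tool [ 96.8 -56.   37. ]
slot centre [-57.6   1.8  37. ]
```

```bash
python3 -m pendant '[[2,1.5,5,0,0,0,1],[0,0,5,0,0,0,1],[0,0,0,0,0,0,1],[0,0,0,0,0,0,1]]'
python3 tgt.py -49 -2 31.6; python3 - <<'E'
from h import *
p=snap('wrist','w7')
i=cv2.imread('pics/w7.png')[225:290,360:450]; cv2.imwrite('pics/w7d.png',cv2.resize(i,None,fx=8,fy=8,interpolation=cv2.INTER_CUBIC))
E
```

```text
time: 10.25
tool_pos: [0.5175, -0.3431, 0.1043]
ee_rot: [0.854, -0.393, 0.31, 0.143]
force: [-0.9, 0.3, -3.4]
gripper_width: 0.595
t 10.25 shift(cur axes) mm [ 0.2 -0.9 -7.8] after-rot axes [ 0.2 -0.9 -7.8] rotvec [-0.0007  0.0009  0.0007] deg 0.1 F [-0.9  0.3 -3.4] q [-0.63 -0.03  2.21 -0.5   0.32  0.66] w 0.595
tcp in panel [-49.2  -2.9  23.8] F panel [-2.8 -0.5 -2.1]
```

View pics/w7d.png

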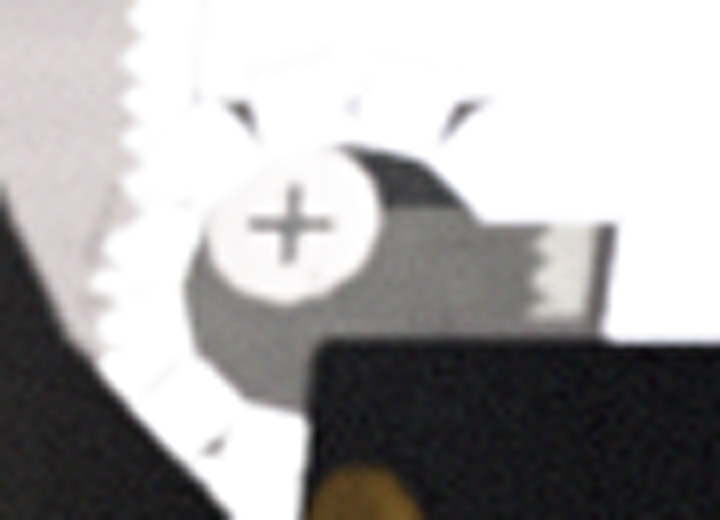

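View pics/w7.png

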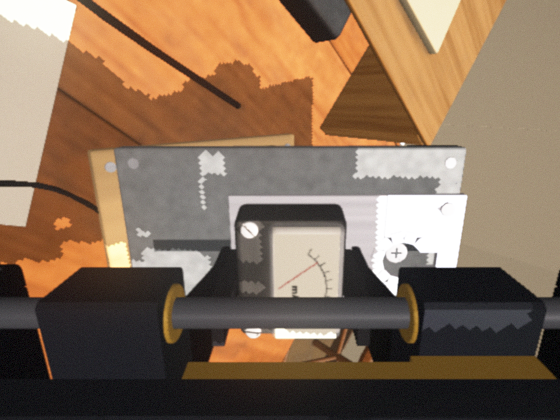

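```bash
cat > meas.py <<'E'
from fit2 import *
p=imaging.snapshot('wrist'); p['state']=s=status.read_state(); C=R.from_quat(s['ee_rot']).as_matrix()
def at(uv,z):
    o,d=ray(p,uv); o=C.T@(o-s['tool_pos']); d=C.T@d; return ((o+d*(z-o[2])/d[2])*1000).round(2)
E
python3 - <<'E'
from meas import *
for z in (.020,.022,.0238,.026,.028):
    a=at((118,148.5),z);b=at((463,147.5),z); print(z,b[0]-a[0],a,b,'head',at(px([290,225],8,(360,225)),z-.0105))
print('hole',at(px([318,275],8,(360,225)),.0026))
E
```

```text
0.02 181.2 [-90.33 -57.72  20.  ] [ 90.87 -58.14  20.  ] head [57.58 -2.65  9.5 ]
0.022 183.19 [-91.32 -57.45  22.  ] [ 91.87 -57.87  22.  ] head [58.24 -1.72 11.5 ]
0.0238 184.97 [-92.21 -57.2   23.8 ] [ 92.76 -57.63  23.8 ] head [58.84 -0.89 13.3 ]
0.026 187.14999999999998 [-93.3 -56.9  26. ] [ 93.85 -57.33  26.  ] head [59.58  0.13 15.5 ]
0.028 189.14 [-94.29 -56.63  28.  ] [ 94.85 -57.07  28.  ] head [60.25  1.06 17.5 ]
hole [57.44 -2.26  2.6 ]
```

```bash
python3 -m pendant '[[0.3,0.6,5,0,0,0,1],[0,0,0,0,0,0,1],[0,0,0,0,0,0,1]]'
python3 tgt.py -49 -2 14; python3 - <<'E'
from h import *
p=snap('wrist','w8')
i=cv2.imread('pics/w8.png')[225:290,360:450]; cv2.imwrite('pics/w8d.png',cv2.resize(i,None,fx=8,fy=8,interpolation=cv2.INTER_CUBIC))
E
```

```text
time: 10.65
tool_pos: [0.5193, -0.3461, 0.1007]
ee_rot: [0.854, -0.393, 0.31, 0.143]
force: [0.6, -0.2, -2.3]
gripper_width: 0.591
t 10.65 shift(cur axes) mm [-0.1 -1.5  4.8] after-rot axes [-0.1 -1.5  4.8] rotvec [-0.0007  0.0009  0.0007] deg 0.1 F [ 0.6 -0.2 -2.3] q [-0.63 -0.02  2.21 -0.5   0.31  0.66] w 0.591
tcp in panel [-48.9  -3.5  18.8] F panel [-1.1  0.3 -2.1]
```

View pics/w8d.png

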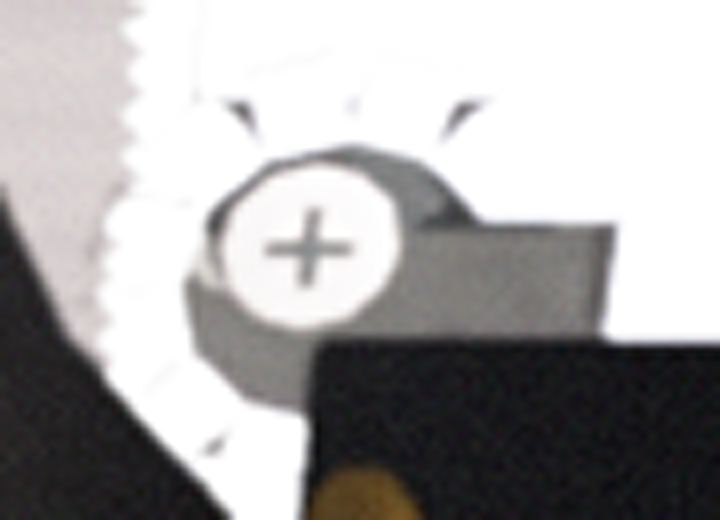

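```bash
python3 -m pendant '[[1,0,4,0,0,0,1],[0,0,3,0,0,0,1],[0,0,2,0,0,0,1],[0,0,0,0,0,0,1],[0,0,0,0,0,0,1]]'
python3 tgt.py -48 -3.5 6.6; python3 - <<'E'
from h import *
p=snap('wrist','w9')
i=cv2.imread('pics/w9.png')[225:290,360:450]; cv2.imwrite('pics/w9d.png',cv2.resize(i,None,fx=8,fy=8,interpolation=cv2.INTER_CUBIC))
E
```

```text
time: 11.2
tool_pos: [0.5237, -0.3509, 0.0953]
ee_rot: [0.854, -0.393, 0.311, 0.143]
force: [-9.4, 9.0, 11.2]
gripper_width: 0.597
t 11.20 shift(cur axes) mm [-0.6  0.2  3.9] after-rot axes [-0.6  0.2  3.9] rotvec [-0.0005  0.0001  0.0012] deg 0.1 F [-9.4  9.  11.2] q [-0.64  0.01  2.19 -0.52  0.29  0.68] w 0.597
tcp in panel [-47.4  -3.3  10.5] F panel [-2.7 -1.3 16.9]
```

View pics/w9d.png

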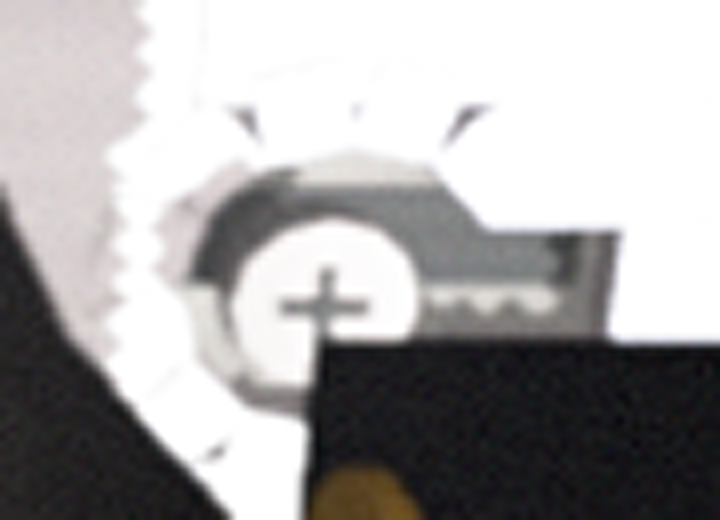

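View pics/w9.png

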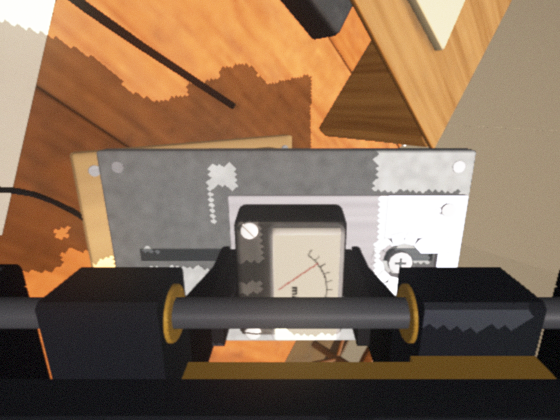

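```bash
python3 - <<'E'
from meas import *
def pc(x,y,z):  # tool mm -> crop px
    q=proj(p,(C@np.array([x,y,z])/1000+s['tool_pos'])[None])[0]; return ((q-np.array([360,225])+.5)*8-.5).round(0)
def circ(x,y,z,r): 
    return [pc(x-r,y,z),pc(x+r,y,z),pc(x,y-r,z),pc(x,y+r,z)]
print('hole top plane',circ(58.5,-2,2.6,10)); print('slot end top',pc(77,-2,2.6),'slot edges',pc(72,-6.5,2.6),pc(72,2.5,2.6))
for z in (-3.9,0,2.6): print('head z',z,circ(58.5,-2,z,6), at(px([327,305],8,(360,225)),z/1000))
for z in (.0066,.0085,.0105,.0125):
    a=at((101,151),z);b=at((472,151),z); print(z,b[0]-a[0],a,b)
E
```

```text
hole top plane [array([182., 279.]), array([486., 279.]), array([349., 138.]), array([319., 415.])]
slot end top [615. 278.] slot edges [547. 216.] [531. 340.]
head z -3.9 [array([271., 324.]), array([460., 324.]), array([375., 238.]), array([356., 409.])] [55.95 -3.33 -3.9 ]
head z 0 [array([253., 296.]), array([439., 296.]), array([355., 212.]), array([337., 380.])] [57.33 -1.39  0.  ]
head z 2.6 [array([242., 279.]), array([425., 279.]), array([343., 195.]), array([325., 361.])] [58.24 -0.09  2.6 ]
0.0066 181.03 [-92.17 -58.34   6.6 ] [ 88.86 -58.23   6.6 ]
0.0085 183.06 [-93.2  -58.06   8.5 ] [ 89.86 -57.96   8.5 ]
0.0105 185.2 [-94.29 -57.78  10.5 ] [ 90.91 -57.67  10.5 ]
0.0125 187.33999999999997 [-95.38 -57.49  12.5 ] [ 91.96 -57.38  12.5 ]
```

```bash
python3 - <<'E'
from tgt import *
s=status.read_state(); C=R.from_quat(s['ee_rot']).as_matrix()
print('F tool',(C.T@s['force']).round(2),'T tool',(C.T@s['ft_torque']).round(3), 'T world',s['ft_torque'].round(3), where())
p=snap('side','s9'); i=cv2.imread('pics/s9.png')[90:210,270:370]; cv2.imwrite('pics/s9c.png',cv2.resize(i,None,fx=5,fy=5,interpolation=cv2.INTER_CUBIC))
p=snap('wrist','w10')
i=cv2.imread('pics/w10.png')[180:290,210:490]; cv2.imwrite('pics/w10c.png',cv2.resize(i,None,fx=2.85,fy=2.85,interpolation=cv2.INTER_CUBIC))
E
```

```text
F tool [ -2.99   0.55 -16.51] T tool [-0.233 -1.279 -0.115] T world [ 0.807  1.024 -0.062] [-47.39159357  -3.34546112  10.53799962]
```

View pics/s9c.png

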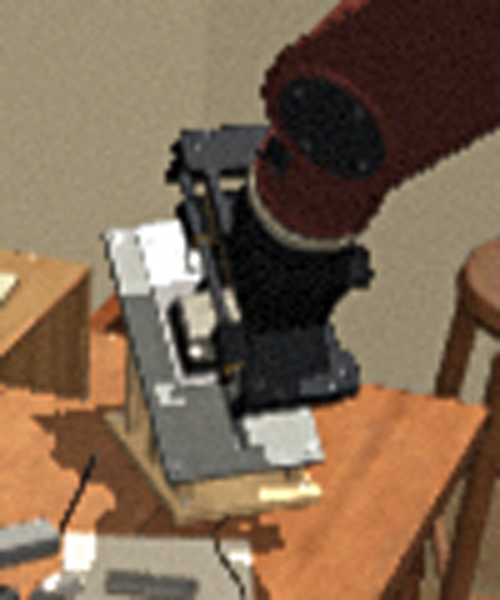

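View pics/w10c.png

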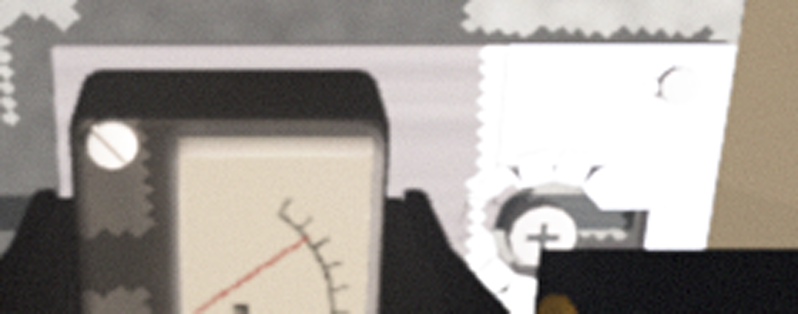

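```bash
python3 - <<'E'
from meas import *
# corners in w10c: scale 2.85 off (210,180)
a,b=px([(52,45),(737,45)],2.85,(210,180)); print(a,b)
for z in (0,.0026,.005,.0065): print(z,at(a,z),at(b,z),at(b,z)[0]-at(a,z)[0])
E
```

```text
[227.92105263 195.46491228] [468.27192982 195.46491228]
0 [-30.25 -37.63   0.  ] [ 86.98 -37.55   0.  ] 117.23
0.0026 [-30.74 -36.91   2.6 ] [ 88.37 -36.83   2.6 ] 119.11
0.005 [-31.19 -36.25   5.  ] [ 89.65 -36.17   5.  ] 120.84
0.0065 [-31.47 -35.83   6.5 ] [ 90.45 -35.75   6.5 ] 121.92
```

```bash
cat > ft.py <<'E'
from tgt import *
s=status.read_state(); C=R.from_quat(s['ee_rot']).as_matrix()
print('t',round(s['time'],2),'F tool',(C.T@s['force']).round(2),'T tool',(C.T@s['ft_torque']).round(3),'tcp panel', where().round(2))
delta(s['tool_pos'],M)
E
python3 -m pendant '[[0,0,-3,0,0,0,1],[0,0,0,0,0,0,1],[0,0,0,0,0,0,1]]' >/dev/null; python3 ft.py
python3 -m pendant '[[0,0,1,0,0,0,1],[0,0,0,0,0,0,1]]'>/dev/null; python3 ft.py
python3 -m pendant '[[0,0,1,0,0,0,1],[0,0,0,0,0,0,1]]'>/dev/null; python3 ft.py
```

```text
t 11.75 F tool [-2.31 -0.7   1.71] T tool [-0.009 -0.689 -0.001] tcp panel [-47.7   -3.42  12.9 ]
t 11.75 shift(cur axes) mm [0. 0. 0.] after-rot axes [0. 0. 0.] rotvec [-0.0009  0.0004  0.0006] deg 0.1 F [ 0.1  1.  -2.8] q [-0.64  0.    2.2  -0.52  0.3   0.67] w 0.594
t 11.95 F tool [-0.75  0.81  1.45] T tool [ 0.029 -0.735 -0.043] tcp panel [-47.91  -3.51  11.73]
t 11.95 shift(cur axes) mm [0. 0. 0.] after-rot axes [0. 0. 0.] rotvec [-0.0007  0.0008  0.0007] deg 0.1 F [-0.4 -0.8 -1.6] q [-0.64  0.    2.19 -0.52  0.3   0.67] w 0.596
t 12.15 F tool [-2.6   0.13  1.67] T tool [-0.047 -0.716  0.011] tcp panel [-47.82  -3.45  10.82]
t 12.15 shift(cur axes) mm [0. 0. 0.] after-rot axes [0. 0. 0.] rotvec [-0.0008  0.0006  0.0007] deg 0.1 F [-0.7  0.6 -3. ] q [-0.64  0.01  2.19 -0.52  0.29  0.68] w 0.593
```

```bash

python3 -m pendant '[[0,0,0.7,0,0,0,1],[0,0,0,0,0,0,1]]'>/dev/null; python3 ft.py
python3 -m pendant '[[0,0,0.7,0,0,0,1],[0,0,0,0,0,0,1]]'>/dev/null; python3 ft.py
python3 - <<'E'
from h import *
p=snap('wrist','w11'); p2=snap('top','t11')
i=cv2.imread('pics/w11.png')[180:290,210:490]; cv2.imwrite('pics/w11c.png',cv2.resize(i,None,fx=2.85,fy=2.85,interpolation=cv2.INTER_CUBIC))
E
```

```text
t 12.35 F tool [-2.47  0.78 -6.86] T tool [-0.136 -0.894  0.036] tcp panel [-47.75  -3.45  10.55]
t 12.35 shift(cur axes) mm [0. 0. 0.] after-rot axes [0. 0. 0.] rotvec [-0.0006  0.0006  0.0007] deg 0.1 F [-4.7  4.3  3.7] q [-0.64  0.01  2.19 -0.52  0.29  0.68] w 0.594
t 12.55 F tool [ -6.24   2.61 -24.66] T tool [-0.359 -1.414  0.054] tcp panel [-47.73  -3.45  10.52]
t 12.55 shift(cur axes) mm [0. 0. 0.] after-rot axes [0. 0. 0.] rotvec [-0.0001  0.0007  0.0008] deg 0.1 F [-15.4  14.   14.9] q [-0.64  0.01  2.19 -0.52  0.29  0.68] w 0.592
```

View pics/w11c.png

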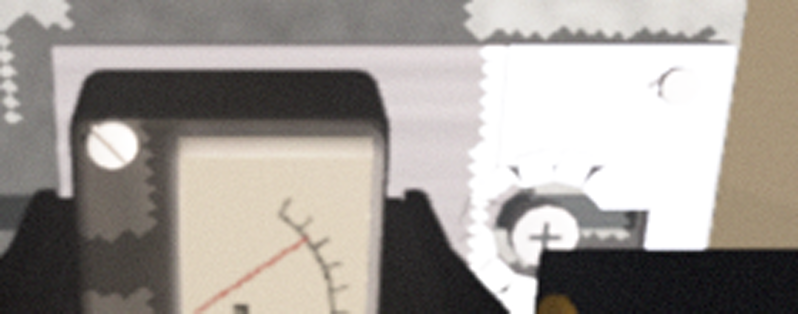

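```bash

python3 -m pendant '[[0,-0.6,-1.1,0,0,0,1],[0,-0.6,0,0,0,0,1],[0,0,0,0,0,0,1]]'>/dev/null; python3 ft.py
python3 -m pendant '[[-2,0,0,0,0,0,1],[-2,0,0,0,0,0,1],[-2,0,0,0,0,0,1],[0,0,0,0,0,0,1]]'>/dev/null; python3 ft.py
```

```text
t 12.95 F tool [-1.98  0.45  2.11] T tool [ 0.034 -0.684  0.024] tcp panel [-47.59  -2.15  10.64]
t 12.95 shift(cur axes) mm [0. 0. 0.] after-rot axes [0. 0. 0.] rotvec [-0.001   0.0002  0.0007] deg 0.1 F [-0.5 -0.2 -2.9] q [-0.63  0.01  2.19 -0.53  0.29  0.68] w 0.59
t 13.35 F tool [-1.99  0.4   1.43] T tool [-0.022 -0.762  0.016] tcp panel [-54.3   -2.31  10.61]
t 13.35 shift(cur axes) mm [0. 0. 0.] after-rot axes [0. 0. 0.] rotvec [-0.0007  0.001   0.0008] deg 0.1 F [-0.7  0.2 -2.4] q [-0.63  0.01  2.2  -0.55  0.29  0.71] w 0.598
```

```bash

python3 - <<'E'
from h import *
p=snap('wrist','w12')
i=cv2.imread('pics/w12.png')[225:290,360:450]; cv2.imwrite('pics/w12d.png',cv2.resize(i,None,fx=8,fy=8,interpolation=cv2.INTER_CUBIC))
E
```

```text
(no output)
```

View pics/w12d.png

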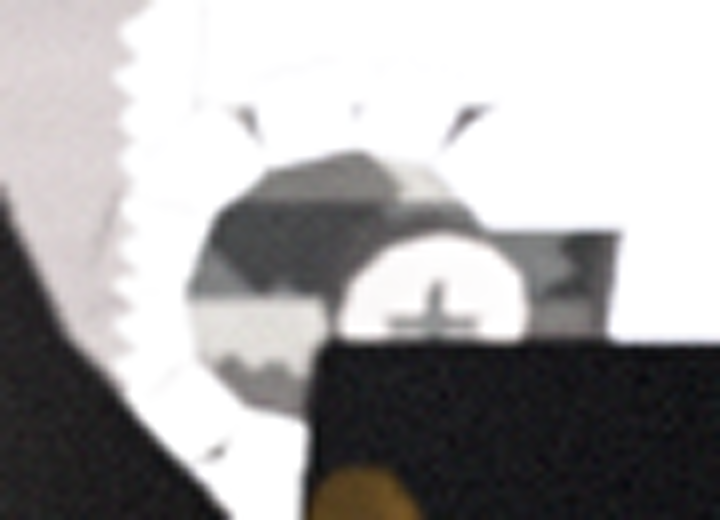

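```bash

python3 -m pendant '[[-1.5,0,0,0,0,0,1],[-1.5,0,0,0,0,0,1],[0,0,0,0,0,0,1]]'>/dev/null; python3 ft.py
python3 -m pendant '[[-1.5,0,0,0,0,0,1],[-1.5,0,0,0,0,0,1],[0,0,0,0,0,0,1]]'>/dev/null; python3 ft.py
python3 - <<'E'
from h import *
p=snap('wrist','w13')
i=cv2.imread('pics/w13.png')[225:290,360:450]; cv2.imwrite('pics/w13d.png',cv2.resize(i,None,fx=8,fy=8,interpolation=cv2.INTER_CUBIC))
E
```

```text
t 13.7 F tool [-1.98 -0.39  2.29] T tool [ 0.07  -0.717 -0.022] tcp panel [-57.2   -2.3   10.63]
t 13.70 shift(cur axes) mm [0. 0. 0.] after-rot axes [0. 0. 0.] rotvec [-0.0007  0.001   0.0008] deg 0.1 F [ 0.3  0.3 -3. ] q [-0.63  0.01  2.21 -0.56  0.28  0.72] w 0.594
t 14.0 F tool [-1.95 -0.48  1.59] T tool [-0.025 -0.687  0.001] tcp panel [-60.12  -2.27  10.66]
t 14.00 shift(cur axes) mm [0. 0. 0.] after-rot axes [0. 0. 0.] rotvec [-0.0008  0.0009  0.0008] deg 0.1 F [ 0.1  0.7 -2.5] q [-0.63  0.    2.22 -0.57  0.28  0.73] w 0.593
```

View pics/w13d.png

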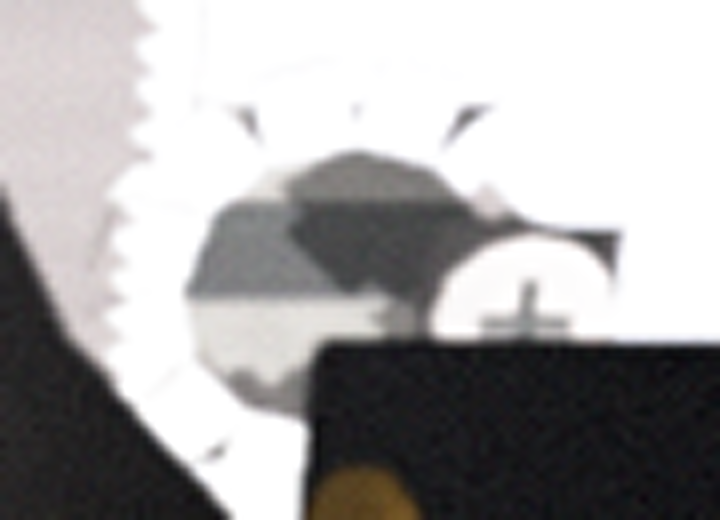

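```bash

python3 -m pendant '[[-1.5,0,0,0,0,0,1],[-1.5,0,0,0,0,0,1],[0,0,0,0,0,0,1]]'>/dev/null; python3 ft.py
python3 -m pendant '[[-1,0,0,0,0,0,1],[0,0,0,0,0,0,1]]'>/dev/null; python3 ft.py
python3 -m pendant '[[-1,0,0,0,0,0,1],[0,0,0,0,0,0,1]]'>/dev/null; python3 ft.py
```

```text
t 14.35 F tool [-1.23 -0.45  1.55] T tool [-0.01  -0.729 -0.019] tcp panel [-63.13  -2.28  10.66]
t 14.35 shift(cur axes) mm [0. 0. 0.] after-rot axes [0. 0. 0.] rotvec [-0.0008  0.0009  0.0007] deg 0.1 F [ 0.4  0.3 -2. ] q [-0.63  0.    2.22 -0.58  0.28  0.74] w 0.596
t 14.55 F tool [-1.54  0.64  1.69] T tool [ 0.006 -0.693  0.04 ] tcp panel [-63.83  -2.23  10.69]
t 14.55 shift(cur axes) mm [0. 0. 0.] after-rot axes [0. 0. 0.] rotvec [-0.0009  0.0005  0.0007] deg 0.1 F [-0.5 -0.3 -2.3] q [-0.63  0.    2.22 -0.58  0.28  0.75] w 0.598
t 14.75 F tool [-1.56  0.24  2.25] T tool [ 0.036 -0.654 -0.052] tcp panel [-64.87  -2.24  10.69]
t 14.75 shift(cur axes) mm [0. 0. 0.] after-rot axes [0. 0. 0.] rotvec [-0.0008  0.0006  0.0007] deg 0.1 F [-0.  -0.3 -2.7] q [-0.63  0.    2.22 -0.59  0.27  0.75] w 0.595
```

```bash

python3 -m pendant '[[-0.7,0,0,0,0,0,1],[0,0,0,0,0,0,1]]'>/dev/null; python3 ft.py
python3 -m pendant '[[-0.7,0,0,0,0,0,1],[0,0,0,0,0,0,1]]'>/dev/null; python3 ft.py
python3 - <<'E'
from h import *
p=snap('wrist','w14')
i=cv2.imread('pics/w14.png')[180:290,210:490]; cv2.imwrite('pics/w14c.png',cv2.resize(i,None,fx=2.85,fy=2.85,interpolation=cv2.INTER_CUBIC))
E
```

```text
t 14.95 F tool [-0.84 -0.1   2.13] T tool [-0.004 -0.73   0.053] tcp panel [-65.5   -2.25  10.68]
t 14.95 shift(cur axes) mm [0. 0. 0.] after-rot axes [0. 0. 0.] rotvec [-0.0008  0.0005  0.0007] deg 0.1 F [ 0.6 -0.5 -2.2] q [-0.63  0.    2.23 -0.59  0.27  0.76] w 0.592
t 15.15 F tool [-1.61 -0.44  2.31] T tool [ 0.013 -0.729  0.02 ] tcp panel [-66.22  -2.25  10.68]
t 15.15 shift(cur axes) mm [0. 0. 0.] after-rot axes [0. 0. 0.] rotvec [-0.0008  0.0005  0.0008] deg 0.1 F [ 0.5  0.1 -2.8] q [-0.63  0.    2.23 -0.59  0.27  0.76] w 0.596
```

View pics/w14c.png

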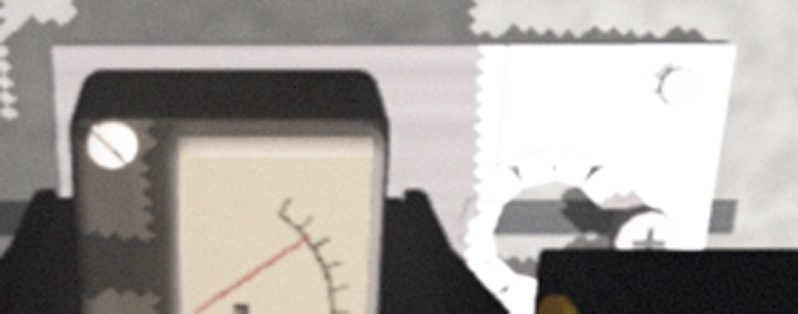

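```bash

for i in 1; do python3 -m pendant '[[-0.7,0,0,0,0,0,1],[0,0,0,0,0,0,1]]'>/dev/null; python3 ft.py; done
python3 -m pendant '[[-0.7,0,0,0,0,0,1],[0,0,0,0,0,0,1]]'>/dev/null; python3 ft.py
```

```text
t 15.4 F tool [-0.85  0.67  2.31] T tool [-0.016 -0.504 -0.027] tcp panel [-66.36  -2.16  10.76]
t 15.40 shift(cur axes) mm [0. 0. 0.] after-rot axes [0. 0. 0.] rotvec [-0.0011 -0.0003  0.0006] deg 0.1 F [ 0.  -1.1 -2.3] q [-0.63  0.    2.23 -0.6   0.27  0.76] w 0.593
t 15.6 F tool [0.18 0.59 3.85] T tool [-0.092 -0.338  0.095] tcp panel [-66.54  -2.13  10.8 ]
t 15.60 shift(cur axes) mm [0. 0. 0.] after-rot axes [0. 0. 0.] rotvec [-0.0012 -0.001   0.0005] deg 0.1 F [ 1.3 -2.4 -2.8] q [-0.63  0.    2.23 -0.6   0.27  0.76] w 0.596
```

```bash

python3 -m pendant '[[0.3,0,0,0,0,0,0.2],[0,0,0,0,0,0,0.2],[0,0,0,0,0,0,0.2],[0,0,0,0,0,0,0.2]]'; python3 ft.py
python3 - <<'E'
from h import *
p=snap('wrist','w15')
i=cv2.imread('pics/w15.png')[180:290,210:490]; cv2.imwrite('pics/w15c.png',cv2.resize(i,None,fx=2.85,fy=2.85,interpolation=cv2.INTER_CUBIC))
E
```

```text
time: 16.0
tool_pos: [0.5147, -0.3385, 0.0828]
ee_rot: [0.854, -0.393, 0.311, 0.143]
force: [-0.4, -0.1, -0.0]
gripper_width: 0.78
t 16.0 F tool [-0.19  0.36 -0.13] T tool [ 0.014 -0.373 -0.012] tcp panel [-67.15  -2.14  10.75]
t 16.00 shift(cur axes) mm [0. 0. 0.] after-rot axes [0. 0. 0.] rotvec [-0.001   0.0003  0.0008] deg 0.1 F [-0.4 -0.1 -0. ] q [-0.63  0.    2.23 -0.6   0.27  0.76] w 0.78
```

View pics/w15c.png

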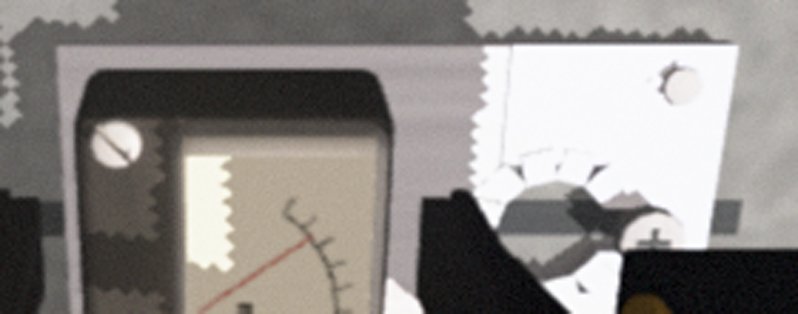

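```bash

python3 -m pendant '[[0,0,-5,0,0,0,0.2],[0,0,-12,0,0,0,0.2],[0,0,-25,0,0,0,0.2],[0,0,-35,0,0,0,0.2],[0,0,-35,0,0,0,0.2],[0,0,-25,0,0,0,0.2],[0,30,0,0,0,0,0.2],[0,30,0,0,0,0,0.2],[0,0,0,0,0,0,0.2],[0,0,0,0,0,0,0.2]]'
python3 - <<'E'
from h import *
p=snap('wrist','w16');snap('top','t16');snap('side','s16')
i=cv2.imread('pics/t16.png')[150:230,340:430]; cv2.imwrite('pics/t16c.png',cv2.resize(i,None,fx=6,fy=6,interpolation=cv2.INTER_CUBIC))
E
```

```text
time: 17.05
tool_pos: [0.4113, -0.3112, 0.1881]
ee_rot: [0.853, -0.394, 0.311, 0.143]
force: [0.2, 0.1, 0.0]
gripper_width: 0.8
```

View pics/w16.png

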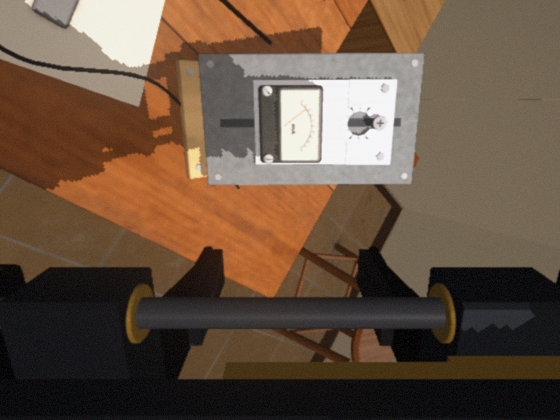

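View pics/s16.png

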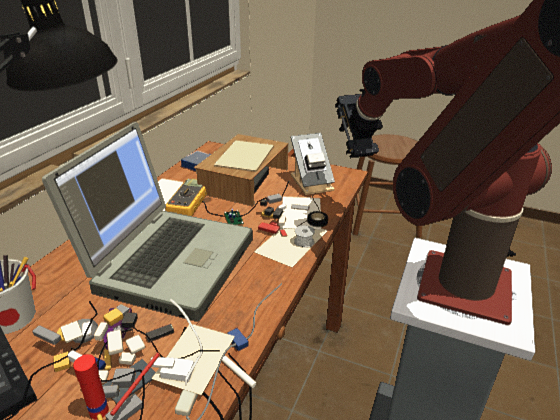

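View pics/t16.png

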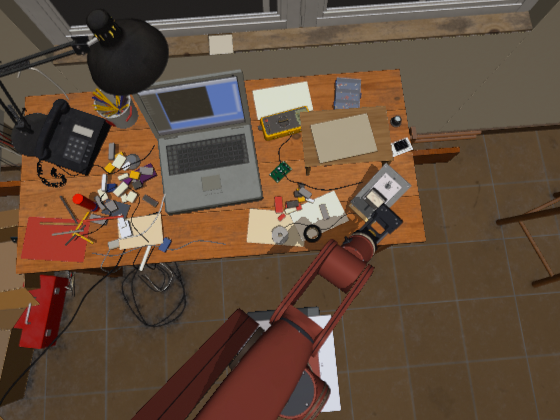

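```bash
python3 - <<'E'
from h import *
i=cv2.imread('pics/w16.png')[45:195,190:430]; cv2.imwrite('pics/w16c.png',cv2.resize(i,None,fx=3.3,fy=3.3,interpolation=cv2.INTER_CUBIC))
E
```

```text
(no output)
```

View pics/w16c.png

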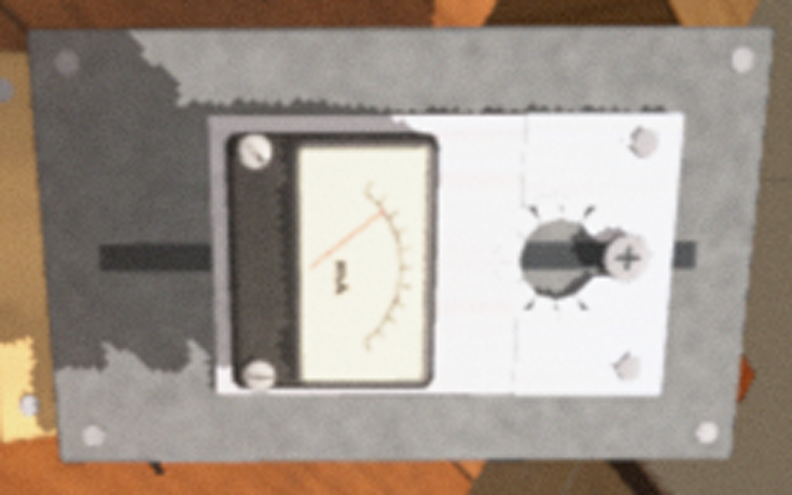

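```bash
python3 -c "
from cell import robot,status
print(robot.hand_in()); print(status.read_state()['time'])"
```

```text
the job is handed in; nothing more can be done
None
the job is handed in; nothing more can be done
```

The panel meter is hanging on the display stand, screw home at the top of the slot, and the gripper has let go. I handed the job in at about 17.2 s of the 42 s allowed; no verdict is reported.

**What I did:** I gripped the meter across its 52 mm sides and carried it to the stand. I found the screw with the cameras and passed the keyhole over its head, then pressed the plate onto the panel. I slid it about 19 mm down the slope until I felt the stop, then released it and backed the arm away.

**Last checks:**
- **Seat:** The final wrist picture shows the plate straight on the panel with the screw head over the slot end. The screw measures about 17 mm from the keyhole centre, against a nominal 16 mm; parallax from the raised head could account for the difference.
- **Staying put:** The meter did not move when released, and the arm was clear with about zero force on it.
- **Bystanders:** By eye, the spool, tape and battery are where they started in the top and side pictures.
- **Force:** The highest wrist force I read was about 26 N, when pressing the plate onto the panel.

**Disagreement:** The plate touched the panel about 4 mm sooner than my camera estimate of the panel's height. I took this as a calibration or fit error, because the force pattern fitted a flat plate. The free slide under the screw head and the firm stop at the expected place also fit that, but the cause was not measured.

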